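# Take the grinding cup off the nut grinder

### The arm

A 6-joint arm with a two-finger parallel gripper is mounted at the origin on the work surface. World frame = base frame: x ahead of the robot, y to its left, z up, the work surface at z = 0. Lengths are in m, angles in rad, forces in N, time in s.
With the tool pointing down it reaches from about 0.3 to 0.875 m from the base axis. Payload 6.4 kg.
Tool frame: the origin (TCP) lies midway between the tips of the shut fingers; the grasp point (between the pads) lies 19 mm behind it (ctrl.pinch_z is the distance from the TCP to the grasp point, in m); z points along the fingers, y is the line along which they close (so a half turn about z gives the same grasp; the last joint's range is limited). The gripper opens to 85 mm and grips with 20 to 120 N. Pads are 22 mm wide; open, the fingers measure 114 mm over their backs; the gripper's body (76 mm by 85 mm) begins 54 mm behind the grasp point. The pads swing forward as they close: fully open they stand 13 mm farther back than shut.
Start: joints at [1.009, 0.181, 1.607, -0, 1.354, -0.206], TCP at [0.2, 0.539, 0.201] pointing down, gripper open.
Joint ranges: [-2.99, 2.99], [-0.89, 2.07], [0.3, 2.58], [-1.14, 4.28], [0, 2.63], [-3.12, 3.12]. Speed limits (rad/s): [2.57, 2.57, 3.01, 3.14, 3.14, 3.14].

### API

Orientations are given as a unit quaternion [w, x, y, z].
In Python, from bench import ctrl gives the robot as it stands.
- The arm moves only by the tool apply_moves, never from a script. Its argument "moves" is a list of rows, each an object with "jaw": the opening, from 0 (shut) to 1 (fully open); "offset": the shift along the tool's x, y, z in mm, a list of three; "rot": the turn, a rotation vector about the tool's x, y, z in degrees, a list of three. In form: [{"jaw": jaw, "offset": [dx, dy, dz], "rot": [ax, ay, az]}, ...]. A call has exactly 5 rows; each row shifts and turns the commanded pose from where the row before left it, along the tool's axes as they then stand; what a row does not reach is not made up. A row lasts 1/8 s, in which the tool goes at most 62.5 mm and 10.7 degrees, less where a joint would pass 70% of its speed; a pose out of reach is approached as far as the arm can. A call is refused whole if a number of a shift passes 62.5 or a number of a turn 10.7, either way. A call with a gripper value outside its range is refused whole. The fingers move at their own pace and stop on an object; the grip force is fixed at half the most. Time passes only in rows, so rows that do not move let the fingers close, or fill a call up. It gives the time, the measured TCP pose, the force, the opening and the grip force at its end, in the units of the state.
- ctrl.get_obs(): the state, without advancing time (a new reading comes with each control period).
- ctrl.camera(name): name is "scene" or "top"; returns (picture, depth): 384x512x3 uint8, red, green, blue; 384x512 float32, m along the optical axis (not along the pixel's ray), 0 where there is no reading.
- ctrl.camera_params(name): a dict with "K" (3x3 intrinsics, pixels), "dist" ([k1, k2, p1, p2, k3] as OpenCV has them; the pictures are not rectified), "cam_to_world" (4x4, takes a point from camera to world coordinates). Camera axes: x right, y down, z forward; pixel columns grow to the right and rows downward; lengths in m; the calibration is good to about 2 mm. A picture is of the moment at which its call begins. camera_params takes no time and is no camera call.
- ctrl.hand_in(): hands the job in; it is judged then, once.
Trained networks look in the newest picture that a camera, given by its name, has taken for a name from the list of things; names that differ only in an ending like _2 or _b are one class to them, and where a whole thing is asked for, a point or a joint stands for the part that bears it (a point fixed in the world has none). Each returns a list of dicts, best first, with "score" (0 to 1); they miss things now and then, are a little off and sometimes report something else, mostly with a low value. They report only what shows in the picture. A call takes as long as a camera call. They do not tell look-alikes from the thing itself.
- ctrl.outline_of(camera, target): "region" (384x512 bool, what is visible of it) and "position" ([column, row] in pixels, amid what is visible of it).
The state is a dict: "time_s": time; "q": joint angles; "dq": joint speeds; "joint_efforts": joint torques, N m; "eef_pos": TCP position; "eef_rot": TCP orientation; "wrist_force": force on the tool from outside, world axes, zero at the start; "torque": the same for the moment, N m; "opening": opening from 0.0 (shut) to 1.0 (fully open); "grasp_force": force on a finger pad.
Only numpy, scipy, OpenCV 4.12 (cv2) and the standard library are available. Lean on these libraries where they do the work, as an engineer would, in place of code of your own. Each camera call takes 0.05 s, during which the arm holds its last target. There are 200 camera calls.

### The job

Take the orange-handled grinding cup off the white nut grinder: press its red release button fully home, without forcing it, turn the cup anticlockwise up to a quarter turn, until it meets its stop, without straining the stop or the mount, and lift it off. Then set it down gently, upright, fully on the white cutting board and let go, leaving everything else on the worktop where it stands.

Things in the scene. Friction and masses are not known exactly. Their poses are not given: they have to be found in the camera images.
- grinder: Fixed white motor base of the nut grinder, 205 x 140 mm, 90 mm high. Origin on the bench under the axis of the cup socket; z up; the red release button lies 95 mm from the axis along -x. The socket on its flat top is a ring of 43 mm outer radius, 12 mm high, concentric with z.
- release_top (a point): Centre of the top of the red release button, 26 mm across, standing 16 mm above the base's flat top until pressed. Press straight down: it resists with about 3 N of friction over the whole of its 7.8 mm travel, then meets a solid bottom, and stays down when let go. The latch lets go only in the last 1.5 mm. More than 40 N breaks the button.
- release (a joint): Travel of the release button in m: 0 up (latched), 0.0078 fully down.
- cup_grip (a point): Centre of the orange grip bar on the grinding cup: 58 mm long (its x), 18 wide (y), 30 high (z up). Below it the steel cup, 68 mm across; its underside is 67 mm below this point, 82 mm high in all, 0.24 to 0.38 kg. At the start it is locked in the socket, x along the grinder's x, underside 1 mm over the base's flat top. Two 6 mm high lugs at its underside along +-x hold it.
- socket (a point): Centre of the socket at the base's flat top; axes as the grinder's. With the button down the cup turns anticlockwise from above (positive about z) to a solid stop 54 to 90 degrees on, different each run and not visible: feel for it (torque and a sideways push of some N, as only one lug meets it). A 9 N spring under the cup makes turning rub (up to 0.4 N m); the cup has 1.5 to 2 mm of sideways play.
- socket_rim (a point): Centre of the socket's rim, 12 mm above its floor. The lugs come out only within about 4 degrees of the stop; there the spring lifts the cup 5 mm. It is clear of the socket when 20 mm up. Pushing on the stop with over 0.7 N m, or pulling up while the lugs are caught, overloads the mount: limit 45 N between cup and grinder (the spring alone makes 15 N).
- board_top (a point): Centre of the top face of the fixed white cutting board, 170 x 170 mm, 15 mm thick; z up, x and y along its sides.
- spare_cup: Bystander: a like cup with a blue bar, standing on the bench; 82 mm high. Origin under its centre.
- jar: Bystander: jar with white lid, 72 mm across, 110 mm high. Origin under its centre.
- bowl: Bystander: steel mixing bowl, 200 mm across, 95 mm high. Origin under its centre.
- spatula: Bystander: spatula lying on the bench, along its x.
- nozzle_a: Bystander: steel piping nozzle, 32 mm across, 45 mm high, standing. Origin under its centre.
- ramekin: Bystander: white ramekin, 80 mm across, 45 mm high. Origin under its centre.
There are look-alikes about, which are no part of the job. Of the things shaped like the part that bears board_top, the white one is meant.

How it is judged:
On the way, in this order (a step that is already met when the one before it is completed fails the run):
1. the release button is fully down with the cup still in its mount (value of joint release above 0.0066 m and z of cup_grip in the frame of grinder below 0.168 m and angle between the x axis of cup_grip and the x axis of grinder, either way round below 0.3 rad), for 0.1 s.
2. the cup is turned over 46 degrees in its mount (angle between the x axis of cup_grip and the x axis of grinder, either way round above 0.8 rad and z of cup_grip in the frame of grinder below 0.168 m and horizontal distance between cup_grip and grinder below 0.01 m), for 0.05 s.
3. the cup is lifted off, its grip over 25 mm above its start (z of cup_grip in the frame of grinder above 0.183 m), for 0.05 s.
At the end, for the whole second after the job is handed in: The cup stands upright (within 3.5 degrees) and still on the white board, its axis within 55 mm of the board's centre along each side and so its foot on the board, and released; the button is still down (x of cup_grip in the frame of board_top between -0.055 and 0.055 m and y of cup_grip in the frame of board_top between -0.055 and 0.055 m and z of cup_grip in the frame of board_top between 0.06 and 0.072 m and angle between cup_grip's own z axis and vertical below 0.06 rad and linear speed of cup below 0.02 m/s and value of joint release above 0.006 m); the robot touches nothing.
It fails at once if the button is pressed with more than 40 N (contact force between anything else and release above 40 N).
It fails at once if the cup strains the mount with more than 45 N, its own spring's 15 N included (contact force between cup and grinder above 45 N).
It fails at once if the cup is dropped on the board (within 5 mm of it faster than 0.25 m/s) or pressed on it with more than 90 N (contact force between cup and board above 90 N or (z of cup_grip in the frame of board_top below 0.072 m and linear speed of cup above 0.25 m/s)).
It fails at once if a bystander is moved more than 20 mm (distance of any of spare_cup, jar, bowl, spatula, nozzle_a, ramekin from where it was at the start of the episode above 0.02 m).
It also fails if it takes over 72 s, if anything falls off the work surface, if the arm or the gripper's body presses on something with over 40 N, if the wrist force passes 120 N, or if a joint passes its speed limit or range.

## Working session

There is one attempt and no reset: what is moved stays moved. The work goes in short steps, Python scripts to look and compute and a tool call to move; the robot and the scene stay as the last step left them, time stands still between calls to the robot, and variables do not carry over. Pictures are saved under pics/ and viewed, at most 10 in all, crops included, and the job is handed in when it is done.

Besides the shell and the picture viewer there is one more tool, called after "Emit:" in YAML: its name, and indented under it one key for each argument. apply_moves: Moves the arm, as the interface text tells. Its arguments: {"type":"object","properties":{"moves":{"type":"array"}},"required":["moves"]}

```bash
mkdir -p pics
python3 - <<'E'
from bench import ctrl
import cv2,numpy as np
for n in("scene","top"):
    p,d=ctrl.camera(n); cv2.imwrite(f"pics/{n}0.png",p[:,:,::-1]); np.savez(f"{n}0.npz",p=p,d=d)
    c=ctrl.camera_params(n); print(n,np.round(c["K"],1).tolist(),c["dist"],np.round(c["cam_to_world"],3).tolist())
    for t in("grinder","release_top","cup_grip","board_top"):
        print(t,[(round(r["score"],2),np.round(r["position"]).tolist(),int(r["region"].sum())) for r in ctrl.outline_of(n,t)])
print(ctrl.get_obs(),ctrl.pinch_z)
E
```

```text
scene [[381.2, 0.0, 250.4], [0.0, 381.2, 195.2], [0.0, 0.0, 1.0]] [-0.05351486  0.          0.          0.          0.        ] [[0.252, 0.507, -0.825, 1.453], [0.968, -0.144, 0.207, -0.262], [-0.014, -0.85, -0.527, 0.713], [0.0, 0.0, 0.0, 1.0]]
grinder [(0.89, [331.0, 216.0], 2941)]
release_top [(0.41, [323.0, 190.0], 34)]
cup_grip [(0.87, [343.0, 192.0], 564)]
board_top [(0.94, [151.0, 189.0], 1187), (0.89, [240.0, 198.0], 1386), (0.73, [192.0, 252.0], 2455), (0.64, [102.0, 236.0], 503), (0.48, [240.0, 288.0], 837)]
top [[355.5, 0.0, 246.7], [0.0, 355.5, 192.6], [0.0, 0.0, 1.0]] [0.01222405 0.         0.         0.         0.        ] [[-0.025, -0.986, 0.165, 0.273], [-1.0, 0.025, 0.0, 0.001], [-0.004, -0.165, -0.986, 1.473], [0.0, 0.0, 0.0, 1.0]]
grinder [(0.72, [192.0, 180.0], 1663)]
release_top [(0.5, [117.0, 183.0], 1970), (0.48, [191.0, 181.0], 1589)]
cup_grip [(0.58, [187.0, 168.0], 247)]
board_top [(0.81, [299.0, 169.0], 1616), (0.57, [253.0, 232.0], 1750), (0.55, [328.0, 270.0], 1871), (0.52, [191.0, 180.0], 1686)]
{'time_s': 0.5, 'q': array([ 1.00867632e+00,  1.80843804e-01,  1.60704242e+00, -1.71663543e-05,
        1.35383956e+00, -2.06299384e-01]), 'dq': array([ 2.72312152e-04,  1.02960424e-03, -2.12859424e-03, -4.55667064e-04,
       -3.56090684e-05, -8.80413560e-04]), 'joint_efforts': array([-4.66070269e-04, -4.44440532e+01, -3.51365769e+01, -1.49770640e-04,
        1.94087945e-03, -4.24978043e-05]), 'eef_pos': array([0.20028029, 0.53896223, 0.20114327]), 'eef_rot': array([-1.71792000e-05,  1.76971436e-01,  9.84215986e-01, -6.48528972e-05]), 'wrist_force': array([-0.38234752,  0.21874135, -0.17882562]), 'torque': array([0.06672951, 0.00897859, 0.01055245]), 'grasp_force': 0.0, 'opening': 0.9976086099354973} 0.0187
```

View pics/scene0.png

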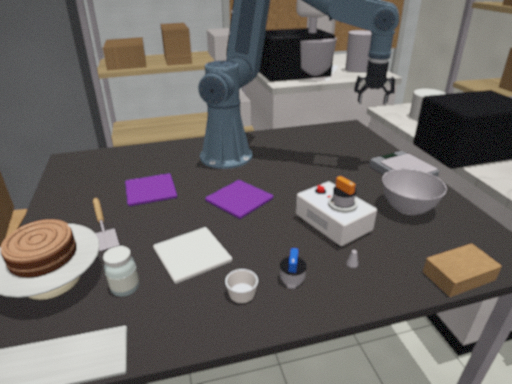

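View pics/top0.png

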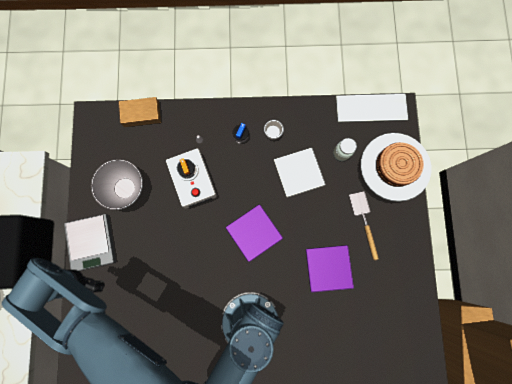

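The scene picture shows the orange bar at (344,187) and the red button at (321,189). In the top picture they are at (187,168) and (195,192). 

Look-alikes:
- **Cup:** the blue-bar spare cup, top (241,131), is not the one. I want the orange bar at top (187,168).
- **Board:** the purple boards at top (254,232) and (329,268), the long white slab (372,107) and the scale (90,242) are not it. I want the square white board at top (299,172), scene (192,252).

```bash
cat > h.py <<'E'
import cv2,numpy as np
from bench import ctrl
def world(n,uv,depth):
    c=ctrl.camera_params(n); uv=np.asarray(uv,float).reshape(-1,1,2)
    x=cv2.undistortPoints(uv,c["K"],c["dist"])[:,0]
    P=np.c_[x,np.ones(len(x))]*np.asarray(depth).reshape(-1,1)
    T=c["cam_to_world"]; return P@T[:3,:3].T+T[:3,3]
def atz(n,uv,z):
    T=ctrl.camera_params(n)["cam_to_world"]; r=world(n,uv,np.ones(np.asarray(uv).reshape(-1,2).shape[0]))-T[:3,3]
    return T[:3,3]+r*((z-T[2,3])/r[:,2:])
def cloud(n,p,d):
    v,u=np.mgrid[:384,:512]; return world(n,np.c_[u.ravel(),v.ravel()],d.ravel()).reshape(384,512,3)
def rays(n,uv):
    T=ctrl.camera_params(n)["cam_to_world"]; r=world(n,[uv],[1])[0]-T[:3,3]; return T[:3,3],r/np.linalg.norm(r)
def tri(uvs):
    A=np.zeros((3,3));b=np.zeros(3)
    for n,uv in uvs:
        o,r=rays(n,uv);M=np.eye(3)-np.outer(r,r);A+=M;b+=M@o
    return np.linalg.solve(A,b)
E
python3 - <<'E'
from h import *
boxes={"scene":(290,160,385,250),"top":(160,140,220,212)}
bb={"scene":(145,220,240,285),"top":(268,142,330,202)}
cen={}
for n in boxes:
    f=np.load(n+"0.npz");p,d=f["p"],f["d"];W=cloud(n,p,d)
    hsv=cv2.cvtColor(p,cv2.COLOR_RGB2HSV);H,S,V=[hsv[...,i].astype(int) for i in range(3)]
    x0,y0,x1,y1=boxes[n];m=np.zeros(H.shape,bool);m[y0:y1,x0:x1]=1
    for nm,mm in(("orange",m&(S>150)&(V>100)&(H>8)&(H<25)),("red",m&(S>150)&(V>80)&((H<6)|(H>172))),("white",m&(S<50)&(V>150))):
        v,u=np.nonzero(mm&(d>0)); w=W[v,u]; cen[n,nm]=(u.mean(),v.mean())
        print(n,nm,len(u),u.mean().round(1),v.mean().round(1),np.median(w,0).round(4),"zpct",np.percentile(w[:,2],[5,50,95]).round(4))
        if nm in("orange","red"):
            zt=np.percentile(w[:,2],90);t=w[w[:,2]>zt-.008];r=cv2.minAreaRect((t[:,:2]*1000).astype(np.float32));print("   top",zt.round(4),t.mean(0).round(4),r)
        if nm=="white":
            t=w[abs(w[:,2]-.09)<.006];print("  topface",len(t),cv2.minAreaRect((t[:,:2]*1000).astype(np.float32)))
    x0,y0,x1,y1=bb[n];m[:]=0;m[y0:y1,x0:x1]=1
    mm=(m&(S<40)&(V>140));k=cv2.connectedComponentsWithStats(mm.astype(np.uint8));i=1+k[2][1:,4].argmax();mm=k[1]==i
    v,u=np.nonzero(mm);w=W[v,u];print(n,"board",len(u),w.mean(0).round(4),cv2.minAreaRect((w[:,:2]*1000).astype(np.float32)));cen[n,"b"]=(u.mean(),v.mean())
for k in("orange","red","b"):print(k,tri([(n,cen[n,k]) for n in boxes]).round(4))
p=np.load("scene0.npz")["p"][150:260,280:400];q=np.load("top0.npz")["p"][140:215,155:225]
cv2.imwrite("pics/crop.png",np.hstack([cv2.resize(p,(400,366)),cv2.resize(q,(342,366))])[:,:,::-1])
E
```

```text
scene orange 227 344.8 184.9 [0.6078 0.2297 0.16  ] zpct [0.0002 0.16   0.1731]
   top 0.1725 [0.6061 0.2294 0.1707] ((605.5951538085938, 231.60679626464844), (56.695377349853516, 22.087459564208984), 17.293933868408203)
scene red 38 320.1 189.3 [0.5219 0.1961 0.102 ] zpct [0.0953 0.102  0.1062]
   top 0.1055 [0.52   0.1967 0.1032] ((518.0046997070312, 198.38641357421875), (19.585887908935547, 19.559465408325195), 54.337127685546875)
scene white 1837 341.3 210.0 [0.6392 0.2188 0.0882] zpct [0.0288 0.0882 0.0999]
  topface 1147 ((551.4747924804688, 303.84521484375), (205.90025329589844, 313.31005859375), 19.410438537597656)
scene board 2558 [ 0.6163 -0.2248  0.0172] ((964.0015869140625, -195.1693115234375), (965.5228881835938, 205.00668334960938), 4.21234130859375)
top orange 76 184.2 166.4 [0.5967 0.2334 0.173 ] zpct [0.1462 0.173  0.178 ]
   top 0.1772 [0.5971 0.2336 0.1737] ((598.812744140625, 234.66845703125), (54.03073501586914, 17.836456298828125), 19.228113174438477)
top red 47 194.6 190.6 [0.5137 0.2048 0.105 ] zpct [0.0917 0.105  0.1091]
   top 0.1086 [0.5114 0.204  0.1062] ((511.5610046386719, 203.04046630859375), (20.155376434326172, 22.74046516418457), 0.1975288838148117)
top white 1374 190.4 178.1 [0.5606 0.2209 0.0907] zpct [0.0852 0.0907 0.1011]
  topface 1209 ((574.8023681640625, 226.62200927734375), (203.62588500976562, 139.3815460205078), 19.64720916748047)
top board 1614 [ 0.5992 -0.2198  0.0204] ((515.0614624023438, -117.22283935546875), (217.9818878173828, 492.3747863769531), 40.117733001708984)
orange [0.6003 0.2353 0.1559]
red [0.5155 0.2023 0.0979]
b [ 0.6025 -0.2235  0.0038]
```

View pics/crop.png

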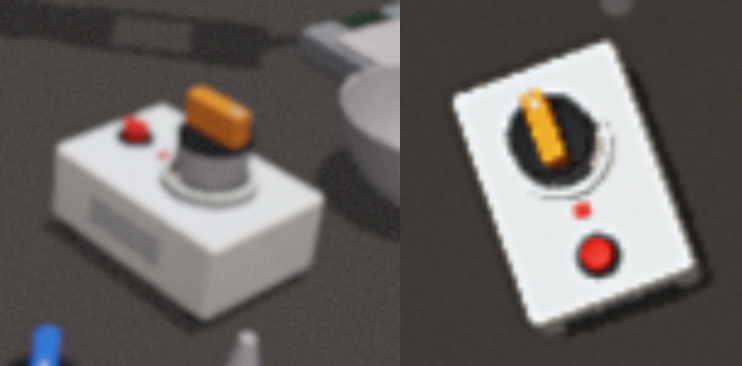

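The crop confirms the choice: an orange bar on the cup in the socket (scene about 344,187; top about 186,167), and a red button at the near end. The small red dot is only a mark. Next I fit the positions by matching model silhouettes in both views.

```bash
cat > fit.py <<'E'
from h import *
from scipy.optimize import least_squares
def proj(n,P):
    c=ctrl.camera_params(n);Ti=np.linalg.inv(c["cam_to_world"]);return cv2.projectPoints(np.asarray(P,float),cv2.Rodrigues(Ti[:3,:3])[0],Ti[:3,3],c["K"],c["dist"])[0][:,0]
def hullc(n,P):
    h=cv2.convexHull(proj(n,P).astype(np.float32));m=cv2.moments(h);return np.array([m["m10"],m["m01"]])/m["m00"],m["m00"]
def box(x,y,a,L,Wd,z0,z1):
    c,s=np.cos(a),np.sin(a);return [(x+c*i*L/2-s*j*Wd/2,y+s*i*L/2+c*j*Wd/2,z) for i in(-1,1) for j in(-1,1) for z in(z0,z1)]
def cyl(x,y,r,z0,z1):
    return [(x+r*np.cos(t),y+r*np.sin(t),z) for t in np.arange(0,6.28,.2) for z in(z0,z1)]
def big(mm):
    k=cv2.connectedComponentsWithStats(mm.astype(np.uint8),connectivity=4);i=1+k[2][1:,4].argmax();return k[3][i],k[2][i,4],k[1]==i
E
python3 - <<'E'
from fit import *
a=np.deg2rad(19.4)
boxes={"scene":(290,160,385,250),"top":(160,140,220,212)};bb={"scene":(145,220,240,285),"top":(268,142,330,202)}
for n in boxes:
    f=np.load(n+"0.npz");p,d=f["p"],f["d"];hsv=cv2.cvtColor(p,cv2.COLOR_RGB2HSV);H,S,V=[hsv[...,i].astype(int) for i in range(3)]
    m=np.zeros(H.shape,bool);x0,y0,x1,y1=boxes[n];m[y0:y1,x0:x1]=1
    o=big(m&(S>130)&(V>80)&(H>7)&(H<26));r=big(m&(S>110)&(V>80)&((H<7)|(H>170)))
    m[:]=0;x0,y0,x1,y1=bb[n];m[y0:y1,x0:x1]=1;b=big(m&(S<60)&(V>110))
    rb=cv2.minAreaRect(np.argwhere(b[2])[:,::-1].astype(np.float32));
    for nm,c,f,x0 in(("orange",o,lambda x,y:box(x,y,a,.058,.018,.143,.173),(.6,.234)),("red",r,lambda x,y:cyl(x,y,.013,.092,.106),(.511,.203)),("board",b,lambda x,y:box(x,y,a*0+.2,.17,.17,0,.015),(.6,-.22))):
        s=least_squares(lambda q:hullc(n,f(*q))[0]-c[0],x0,diff_step=1e-3);print(n,nm,c[0].round(1),"area",c[1],"model",round(hullc(n,f(*s.x))[1]),s.x.round(4))
    cc=cv2.boxPoints(rb);q=atz(n,cc,.015);print("board corners",q[:,:2].round(3).tolist(),q.mean(0).round(4))
E
```

```text
scene orange [344.9 184.9] area 252 model 243 [0.6034 0.2323]
scene red [320.2 189.1] area 48 model 60 [0.5158 0.199 ]
scene board [191.3 253.8] area 2685 model 2629 [ 0.6002 -0.2239]
board corners [[0.544, -0.332], [0.466, -0.126], [0.674, -0.117], [0.727, -0.297]] [ 0.6028 -0.2182  0.015 ]
top orange [184.2 166.5] area 80 model 91 [0.5997 0.2356]
top red [195.  191.8] area 41 model 39 [0.5117 0.2036]
top board [299.  171.9] area 1651 model 1643 [ 0.6019 -0.2214]
board corners [[0.659, -0.115], [0.711, -0.282], [0.543, -0.327], [0.492, -0.162]] [ 0.6012 -0.2215  0.015 ]
```

Cup axis is about (0.6015, 0.234), button about (0.512, 0.202) and yaw about 19.6°. That puts the button 95 mm from the axis, as the text says. Board centre is about (0.601, -0.222). Now moving to above the button.

Emit:
apply_moves:
  moves:
    - {"jaw": 0, "offset": [-41, -21, 0], "rot": [0, 0, 0]}
    - {"jaw": 0, "offset": [-41, -21, 0], "rot": [0, 0, 0]}
    - {"jaw": 0, "offset": [-41, -21, 0], "rot": [0, 0, 0]}
    - {"jaw": 0, "offset": [-41, -21, 0], "rot": [0, 0, 0]}
    - {"jaw": 0, "offset": [-41, -21, 0], "rot": [0, 0, 0]}

```text
time_s: 1.12
eef_pos: [0.3568, 0.3681, 0.2014]
eef_rot: [0.0, 0.177, 0.984, 0.0]
wrist_force: [1.1, 0.8, -0.8]
opening: 0.003
grasp_force: 0.0
```

Emit:
apply_moves:
  moves:
    - {"jaw": 0, "offset": [-41, -21, 0], "rot": [0, 0, 0]}
    - {"jaw": 0, "offset": [-41, -21, 0], "rot": [0, 0, 0]}
    - {"jaw": 0, "offset": [-41, -21, 0], "rot": [0, 0, 0]}
    - {"jaw": 0, "offset": [-41, -21, 0], "rot": [0, 0, 0]}
    - {"jaw": 0, "offset": [-41, -21, 0], "rot": [0, 0, 0]}

```text
time_s: 1.75
eef_pos: [0.5124, 0.1981, 0.2014]
eef_rot: [0.0, 0.177, 0.984, 0.0]
wrist_force: [0.0, 0.5, -0.4]
opening: 0.002
grasp_force: 0.0
```

Emit:
apply_moves:
  moves:
    - {"jaw": 0, "offset": [0, 0, 10], "rot": [0, 0, 10]}
    - {"jaw": 0, "offset": [0, 0, 10], "rot": [0, 0, 10]}
    - {"jaw": 0, "offset": [0, 0, 10], "rot": [0, 0, 10]}
    - {"jaw": 0, "offset": [0, 0, 10], "rot": [0, 0, 10]}
    - {"jaw": 0, "offset": [0, 0, 10], "rot": [0, 0, 10]}

```text
time_s: 2.38
eef_pos: [0.5115, 0.1993, 0.1509]
eef_rot: [0.0, 0.579, 0.816, 0.0]
wrist_force: [0.6, 0.9, -0.9]
opening: -0.002
grasp_force: 0.0
```

Emit:
apply_moves:
  moves:
    - {"jaw": 0, "offset": [2, 1, 10], "rot": [0, 0, 0]}
    - {"jaw": 0, "offset": [0, 0, 10], "rot": [0, 0, 0]}
    - {"jaw": 0, "offset": [0, 0, 10], "rot": [0, 0, 0]}
    - {"jaw": 0, "offset": [0, 0, 5], "rot": [0, 0, 0]}
    - {"jaw": 0, "offset": [0, 0, 0], "rot": [0, 0, 0]}

```text
time_s: 3.0
eef_pos: [0.5114, 0.2015, 0.1157]
eef_rot: [-0.0, 0.576, 0.817, -0.0]
wrist_force: [-0.2, -0.1, 0.1]
opening: -0.0
grasp_force: 0.0
```

Run:
```python
from fit import *
s,d=ctrl.camera("scene");t,_=ctrl.camera("top")
o=ctrl.get_obs();print(o["eef_pos"],o["wrist_force"])
s=s.copy();t=t.copy()
for n,im in(("scene",s),("top",t)): print(n,proj(n,[o["eef_pos"]]))
cv2.imwrite("pics/press.png",np.hstack([cv2.resize(s[140:240,280:400],(400,334)),cv2.resize(t[140:220,150:230],(334,334))])[:,:,::-1])
```

```text
[0.51197304 0.20157209 0.11644839] [ 0.79196753  0.19313221 -0.09981151]
scene [[320.90564398 183.52004822]]
top [[194.88357689 190.92663984]]
```

View pics/press.png

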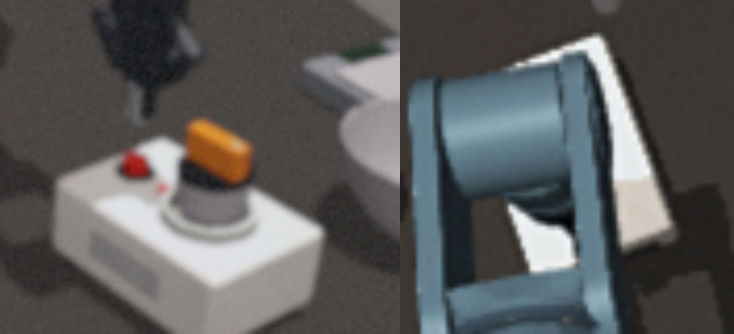

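The tip shows at scene (322,176), but the TCP projects to (321,183.5). I'm checking this with depth before pressing.

Run:
```python
from fit import *
s,d=ctrl.camera("scene");W=cloud("scene",s,d)
for v in range(160,194): print(v,[(tuple(int(i) for i in s[v,u]),(W[v,u]*1000).round().astype(int).tolist()) for u in (319,322)])
```

```text
160 [((25, 27, 28), [512, 188, 200]), ((26, 29, 31), [526, 191, 206])]
161 [((24, 28, 30), [515, 187, 198]), ((28, 29, 31), [526, 191, 203])]
162 [((29, 30, 35), [512, 188, 193]), ((35, 27, 38), [524, 193, 198])]
163 [((37, 39, 42), [515, 187, 192]), ((30, 30, 32), [524, 193, 195])]
164 [((70, 69, 72), [518, 186, 190]), ((28, 24, 32), [529, 191, 195])]
165 [((85, 82, 84), [517, 187, 186]), ((38, 41, 42), [527, 192, 190])]
166 [((79, 81, 82), [516, 188, 182]), ((61, 63, 63), [526, 193, 186])]
167 [((83, 83, 84), [514, 189, 177]), ((78, 80, 81), [523, 194, 181])]
168 [((81, 83, 80), [514, 189, 174]), ((76, 79, 80), [520, 196, 176])]
169 [((83, 83, 85), [514, 189, 170]), ((71, 73, 73), [524, 195, 175])]
170 [((88, 87, 90), [514, 190, 167]), ((73, 74, 75), [521, 196, 169])]
171 [((77, 80, 84), [515, 190, 164]), ((63, 63, 64), [523, 196, 167])]
172 [((87, 89, 88), [516, 189, 161]), ((66, 67, 71), [524, 196, 164])]
173 [((93, 90, 92), [516, 190, 158]), ((66, 68, 69), [522, 197, 160])]
174 [((86, 88, 88), [515, 191, 153]), ((74, 74, 77), [526, 195, 159])]
175 [((89, 85, 84), [516, 191, 150]
[... 612 characters left out ...]
7, 285, -2]), ((189, 186, 188), [331, 295, -1])]
185 [((142, 85, 84), [335, 282, -1]), ((199, 186, 187), [478, 223, 89])]
186 [((162, 67, 64), [509, 197, 107]), ((181, 137, 137), [508, 208, 104])]
187 [((164, 35, 30), [514, 195, 106]), ((173, 79, 77), [517, 204, 106])]
188 [((165, 36, 33), [515, 195, 103]), ((165, 38, 35), [521, 202, 106])]
189 [((155, 36, 28), [519, 193, 102]), ((162, 36, 37), [524, 201, 104])]
190 [((143, 24, 25), [522, 192, 100]), ((150, 30, 27), [524, 202, 100])]
191 [((133, 29, 29), [526, 190, 99]), ((138, 25, 29), [527, 201, 98])]
192 [((107, 34, 30), [524, 192, 94]), ((116, 36, 31), [526, 201, 94])]
193 [((97, 79, 80), [530, 189, 95]), ((100, 77, 77), [532, 199, 94])]
```

Emit:
apply_moves:
  moves:
    - {"jaw": 0, "offset": [0, 0, 2], "rot": [0, 0, 0]}
    - {"jaw": 0, "offset": [0, 0, 2], "rot": [0, 0, 0]}
    - {"jaw": 0, "offset": [0, 0, 2], "rot": [0, 0, 0]}
    - {"jaw": 0, "offset": [0, 0, 2], "rot": [0, 0, 0]}
    - {"jaw": 0, "offset": [0, 0, 0], "rot": [0, 0, 0]}

```text
time_s: 3.78
eef_pos: [0.5115, 0.2015, 0.1079]
eef_rot: [-0.0, 0.576, 0.817, -0.0]
wrist_force: [-0.8, -0.5, -0.9]
opening: 0.002
grasp_force: 0.0
```

Run:
```python
from fit import *
n="scene";s=np.load("scene0.npz");W=cloud(n,s["p"],s["d"]);print(proj(n,[[.2,.539,.201]]))
g=W[70:110,350:400].reshape(-1,3);k=(abs(g[:,0]-.2)<.12)&(abs(g[:,1]-.54)<.12)&(g[:,2]>.15)
print(np.percentile(g[k],[0,2,50,98,100],axis=0).round(3))
s,d=ctrl.camera("scene");W=cloud("scene",s,d);g=W[120:186,290:360].reshape(-1,3);k=(g[:,2]>.112)&(np.hypot(g[:,0]-.512,g[:,1]-.202)<.035);print(np.sort(g[k][:,2])[:8],ctrl.get_obs()["eef_pos"])
```

```text
[[370.58321502 114.10744595]]
[[0.166 0.464 0.244]
 [0.174 0.467 0.254]
 [0.214 0.526 0.327]
 [0.238 0.596 0.377]
 [0.246 0.603 0.38 ]]
[0.13759853 0.13838658 0.13976493 0.14095535 0.14170091 0.14252651
 0.14286799 0.14313508] [0.51165411 0.20152332 0.10806783]
```

Emit:
apply_moves:
  moves:
    - {"jaw": 0, "offset": [0, 0, 1], "rot": [0, 0, 0]}
    - {"jaw": 0, "offset": [0, 0, 1], "rot": [0, 0, 0]}
    - {"jaw": 0, "offset": [0, 0, 1], "rot": [0, 0, 0]}
    - {"jaw": 0, "offset": [0, 0, 1], "rot": [0, 0, 0]}
    - {"jaw": 0, "offset": [0, 0, 0], "rot": [0, 0, 0]}

```text
time_s: 4.45
eef_pos: [0.5116, 0.2016, 0.1041]
eef_rot: [-0.0, 0.576, 0.817, -0.0]
wrist_force: [-0.8, -0.2, 0.1]
opening: -0.003
grasp_force: 0.0
```

Emit:
apply_moves:
  moves:
    - {"jaw": 0, "offset": [0, 0, 1], "rot": [0, 0, 0]}
    - {"jaw": 0, "offset": [0, 0, 1], "rot": [0, 0, 0]}
    - {"jaw": 0, "offset": [0, 0, 1], "rot": [0, 0, 0]}
    - {"jaw": 0, "offset": [0, 0, 1], "rot": [0, 0, 0]}
    - {"jaw": 0, "offset": [0, 0, 1], "rot": [0, 0, 0]}

```text
time_s: 5.08
eef_pos: [0.5117, 0.2015, 0.0991]
eef_rot: [-0.0, 0.576, 0.817, -0.0]
wrist_force: [-0.7, -0.8, -0.6]
opening: 0.001
grasp_force: 0.0
```

Emit:
apply_moves:
  moves:
    - {"jaw": 0, "offset": [0, 0, 1], "rot": [0, 0, 0]}
    - {"jaw": 0, "offset": [0, 0, 1], "rot": [0, 0, 0]}
    - {"jaw": 0, "offset": [0, 0, 1], "rot": [0, 0, 0]}
    - {"jaw": 0, "offset": [0, 0, 1], "rot": [0, 0, 0]}
    - {"jaw": 0, "offset": [0, 0, 0], "rot": [0, 0, 0]}

```text
time_s: 5.7
eef_pos: [0.5117, 0.2015, 0.0951]
eef_rot: [-0.0, 0.576, 0.817, -0.0]
wrist_force: [0.6, -0.1, 0.1]
opening: -0.002
grasp_force: 0.0
```

There's no contact even at 0.095, so the camera is right: the real fingertips stand about 30 mm behind the reported TCP. I'll keep descending by feel.

Emit:
apply_moves:
  moves:
    - {"jaw": 0, "offset": [0, 0, 2], "rot": [0, 0, 0]}
    - {"jaw": 0, "offset": [0, 0, 2], "rot": [0, 0, 0]}
    - {"jaw": 0, "offset": [0, 0, 2], "rot": [0, 0, 0]}
    - {"jaw": 0, "offset": [0, 0, 1], "rot": [0, 0, 0]}
    - {"jaw": 0, "offset": [0, 0, 0], "rot": [0, 0, 0]}

```text
time_s: 6.32
eef_pos: [0.5117, 0.2016, 0.0881]
eef_rot: [-0.0, 0.576, 0.817, -0.0]
wrist_force: [-0.7, 0.7, -0.6]
opening: 0.001
grasp_force: 0.0
```

Run:
```python
from fit import *
s,d=ctrl.camera("scene");W=cloud("scene",s,d);g=W[120:186,290:360].reshape(-1,3);k=(g[:,2]>.11)&(np.hypot(g[:,0]-.512,g[:,1]-.202)<.035);g=g[k];g=g[np.argsort(g[:,2])];print(g[:8].round(4),ctrl.get_obs()["eef_pos"])
cv2.imwrite("pics/press2.png",cv2.resize(s[140:240,280:400],(720,600))[:,:,::-1])
```

```text
[[0.5178 0.206  0.1173]
 [0.5179 0.2026 0.1178]
 [0.5089 0.1896 0.1185]
 [0.5184 0.2088 0.1207]
 [0.52   0.1913 0.1208]
 [0.522  0.1937 0.1216]
 [0.5155 0.1898 0.1221]
 [0.524  0.1961 0.1223]] [0.51172192 0.20155877 0.08816486]
```

View pics/press2.png

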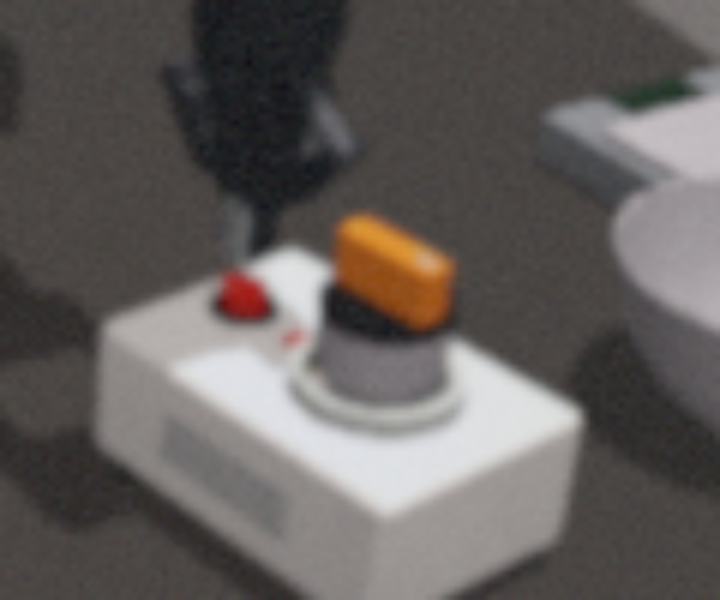

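The closed tips are just above the button at crop (245,250), with the button at (245,295). They line up horizontally.

Emit:
apply_moves:
  moves:
    - {"jaw": 0, "offset": [0, 0, 2], "rot": [0, 0, 0]}
    - {"jaw": 0, "offset": [0, 0, 2], "rot": [0, 0, 0]}
    - {"jaw": 0, "offset": [0, 0, 2], "rot": [0, 0, 0]}
    - {"jaw": 0, "offset": [0, 0, 2], "rot": [0, 0, 0]}
    - {"jaw": 0, "offset": [0, 0, 1], "rot": [0, 0, 0]}

```text
time_s: 7.0
eef_pos: [0.5116, 0.2016, 0.079]
eef_rot: [-0.0, 0.576, 0.817, -0.0]
wrist_force: [-0.4, 0.4, 0.7]
opening: 0.001
grasp_force: 0.0
```

Emit:
apply_moves:
  moves:
    - {"jaw": 0, "offset": [0, 0, 0.5], "rot": [0, 0, 0]}
    - {"jaw": 0, "offset": [0, 0, 0.5], "rot": [0, 0, 0]}
    - {"jaw": 0, "offset": [0, 0, 0.5], "rot": [0, 0, 0]}
    - {"jaw": 0, "offset": [0, 0, 0.5], "rot": [0, 0, 0]}
    - {"jaw": 0, "offset": [0, 0, 0.5], "rot": [0, 0, 0]}

```text
time_s: 7.62
eef_pos: [0.5118, 0.2016, 0.0767]
eef_rot: [0.0, 0.576, 0.817, 0.0]
wrist_force: [-0.6, -0.7, 0.1]
opening: -0.002
grasp_force: 0.0
```

Emit:
apply_moves:
  moves:
    - {"jaw": 0, "offset": [0, 0, 0.5], "rot": [0, 0, 0]}
    - {"jaw": 0, "offset": [0, 0, 0.5], "rot": [0, 0, 0]}
    - {"jaw": 0, "offset": [0, 0, 0.5], "rot": [0, 0, 0]}
    - {"jaw": 0, "offset": [0, 0, 0.5], "rot": [0, 0, 0]}
    - {"jaw": 0, "offset": [0, 0, 0.5], "rot": [0, 0, 0]}

```text
time_s: 8.25
eef_pos: [0.5117, 0.2016, 0.0742]
eef_rot: [0.0, 0.576, 0.817, 0.0]
wrist_force: [-2.1, -0.9, 1.7]
opening: 0.0
grasp_force: 1.4
```

Emit:
apply_moves:
  moves:
    - {"jaw": 0, "offset": [0, 0, 0.5], "rot": [0, 0, 0]}
    - {"jaw": 0, "offset": [0, 0, 0.5], "rot": [0, 0, 0]}
    - {"jaw": 0, "offset": [0, 0, 0.5], "rot": [0, 0, 0]}
    - {"jaw": 0, "offset": [0, 0, 0.5], "rot": [0, 0, 0]}
    - {"jaw": 0, "offset": [0, 0, 0.5], "rot": [0, 0, 0]}

```text
time_s: 8.88
eef_pos: [0.5118, 0.2016, 0.0717]
eef_rot: [0.0, 0.576, 0.817, 0.0]
wrist_force: [-1.4, -0.3, 1.6]
opening: -0.004
grasp_force: 1.4
```

Emit:
apply_moves:
  moves:
    - {"jaw": 0, "offset": [0, 0, 0.5], "rot": [0, 0, 0]}
    - {"jaw": 0, "offset": [0, 0, 0.5], "rot": [0, 0, 0]}
    - {"jaw": 0, "offset": [0, 0, 0.5], "rot": [0, 0, 0]}
    - {"jaw": 0, "offset": [0, 0, 0.5], "rot": [0, 0, 0]}
    - {"jaw": 0, "offset": [0, 0, 0], "rot": [0, 0, 0]}

```text
time_s: 9.5
eef_pos: [0.5117, 0.2015, 0.0696]
eef_rot: [0.0, 0.576, 0.817, 0.0]
wrist_force: [-0.7, 0.4, 2.6]
opening: -0.0
grasp_force: 1.0
```

Emit:
apply_moves:
  moves:
    - {"jaw": 0, "offset": [0, 0, 0.5], "rot": [0, 0, 0]}
    - {"jaw": 0, "offset": [0, 0, 0], "rot": [0, 0, 0]}
    - {"jaw": 0, "offset": [0, 0, 0.5], "rot": [0, 0, 0]}
    - {"jaw": 0, "offset": [0, 0, 0], "rot": [0, 0, 0]}
    - {"jaw": 0, "offset": [0, 0, 0], "rot": [0, 0, 0]}

```text
time_s: 10.12
eef_pos: [0.5117, 0.2016, 0.0687]
eef_rot: [0.0, 0.576, 0.817, 0.0]
wrist_force: [-0.5, 0.6, 2.7]
opening: -0.002
grasp_force: 1.1
```

Emit:
apply_moves:
  moves:
    - {"jaw": 0, "offset": [0, 0, 0.3], "rot": [0, 0, 0]}
    - {"jaw": 0, "offset": [0, 0, 0], "rot": [0, 0, 0]}
    - {"jaw": 0, "offset": [0, 0, 0.3], "rot": [0, 0, 0]}
    - {"jaw": 0, "offset": [0, 0, 0], "rot": [0, 0, 0]}
    - {"jaw": 0, "offset": [0, 0, 0], "rot": [0, 0, 0]}

```text
time_s: 10.75
eef_pos: [0.5117, 0.2016, 0.0681]
eef_rot: [0.0, 0.576, 0.817, 0.0]
wrist_force: [-1.9, -0.7, 2.9]
opening: 0.001
grasp_force: 1.4
```

Emit:
apply_moves:
  moves:
    - {"jaw": 0, "offset": [0, 0, 0.3], "rot": [0, 0, 0]}
    - {"jaw": 0, "offset": [0, 0, 0], "rot": [0, 0, 0]}
    - {"jaw": 0, "offset": [0, 0, 0.3], "rot": [0, 0, 0]}
    - {"jaw": 0, "offset": [0, 0, 0], "rot": [0, 0, 0]}
    - {"jaw": 0, "offset": [0, 0, 0], "rot": [0, 0, 0]}

```text
time_s: 11.38
eef_pos: [0.5118, 0.2016, 0.0679]
eef_rot: [0.0, 0.576, 0.817, -0.0]
wrist_force: [-3.1, -2.0, 7.7]
opening: 0.001
grasp_force: 3.4
```

The button bottomed at 7.7 N after 7.8 mm of travel. Contact was at TCP 0.076 with the button top at 0.106, so the real tip is TCP + 30 mm. Now I lift, then go over the cup.

Emit:
apply_moves:
  moves:
    - {"jaw": 0, "offset": [0, 0, -10], "rot": [0, 0, 0]}
    - {"jaw": 0, "offset": [0, 0, -25], "rot": [0, 0, 0]}
    - {"jaw": 0, "offset": [0, 0, -25], "rot": [0, 0, 0]}
    - {"jaw": 0, "offset": [0, 0, -25], "rot": [0, 0, 0]}
    - {"jaw": 0, "offset": [0, 0, -25], "rot": [0, 0, 0]}

```text
time_s: 12.0
eef_pos: [0.5117, 0.2016, 0.1785]
eef_rot: [0.0, 0.576, 0.817, 0.0]
wrist_force: [-0.2, 0.2, 0.4]
opening: 0.001
grasp_force: 0.0
```

Emit:
apply_moves:
  moves:
    - {"jaw": 0.6, "offset": [0, 32, -5], "rot": [0, 0, 0]}
    - {"jaw": 0.6, "offset": [0, 32, 0], "rot": [0, 0, 0]}
    - {"jaw": 0.6, "offset": [0, 31, 0], "rot": [0, 0, 0]}
    - {"jaw": 0.6, "offset": [0, 0, 0], "rot": [0, 0, 10]}
    - {"jaw": 0.6, "offset": [0, 0, 0], "rot": [0, 0, 10]}

```text
time_s: 12.62
eef_pos: [0.6014, 0.2335, 0.1821]
eef_rot: [-0.0, 0.711, 0.703, -0.0]
wrist_force: [-0.1, -0.3, -0.3]
opening: 0.6
grasp_force: 0.0
```

Emit:
apply_moves:
  moves:
    - {"jaw": 0.6, "offset": [0, 0, 0], "rot": [0, 0, 10]}
    - {"jaw": 0.6, "offset": [0, 0, 0], "rot": [0, 0, 10]}
    - {"jaw": 0.6, "offset": [0, 0, 0], "rot": [0, 0, 10]}
    - {"jaw": 0.6, "offset": [0, 0, 0], "rot": [0, 0, 10]}
    - {"jaw": 0.6, "offset": [0, 0, 0], "rot": [0, 0, 10]}

```text
time_s: 13.25
eef_pos: [0.6012, 0.2335, 0.1826]
eef_rot: [-0.0, 0.942, 0.336, 0.0]
wrist_force: [-0.4, -0.2, 0.3]
opening: 0.597
grasp_force: 0.0
```

Emit:
apply_moves:
  moves:
    - {"jaw": 0.6, "offset": [0, 0, 0], "rot": [0, 0, 10]}
    - {"jaw": 0.6, "offset": [0, 0, 0], "rot": [0, 0, 10]}
    - {"jaw": 0.6, "offset": [0, 0, 0], "rot": [0, 0, 0]}
    - {"jaw": 0.6, "offset": [0, 0, 0], "rot": [0, 0, 0]}
    - {"jaw": 0.6, "offset": [0, 0, 0], "rot": [0, 0, 0]}

```text
time_s: 13.88
eef_pos: [0.6012, 0.2335, 0.1825]
eef_rot: [-0.0, 0.985, 0.171, 0.0]
wrist_force: [-0.3, -0.7, 0.5]
opening: 0.598
grasp_force: 0.0
```

```bash
cat > st.py <<'E'
from fit import *
def st(tx=.6015,ty=.234,yaw=19.6):
    from scipy.spatial.transform import Rotation as R
    o=ctrl.get_obs();q=o["eef_rot"];M=R.from_quat(np.r_[q[1:],q[0]]).as_matrix()
    ay=np.degrees(np.arctan2(M[1,1],M[0,1]));ax=np.degrees(np.arctan2(M[1,0],M[0,0]))
    e=np.array([tx,ty,o["eef_pos"][2]])-o["eef_pos"]
    print("pos",o["eef_pos"].round(4),"yaw_x",ax.round(2),"yaw_y",ay.round(2),"tilt",M[:2,2].round(4),"F",o["wrist_force"].round(1),"T",o["torque"].round(2),"op",round(o["opening"],3),"gf",round(o["grasp_force"],1),"q",o["q"].round(2)," to target tool mm",(M.T@e*1000).round(1))
if __name__=="__main__": st()
E
python3 st.py
python3 - <<'E'
from fit import *
s,d=ctrl.camera("scene");W=cloud("scene",s,d);g=W[100:200,280:400].reshape(-1,3);k=(g[:,2]>.182)&(g[:,2]<.25)&(np.hypot(g[:,0]-.6,g[:,1]-.234)<.08);g=g[k]
for a in range(182,250,6):
    h=g[(g[:,2]*1000>=a)&(g[:,2]*1000<a+6)]
    if len(h): print(a,len(h),h.min(0).round(3),h.max(0).round(3))
cv2.imwrite("pics/over.png",cv2.resize(s[120:240,290:410],(600,600))[:,:,::-1])
E
```

```text
pos [0.6012 0.2335 0.1825] yaw_x 19.72 yaw_y -70.28 tilt [0.0001 0.    ] F [-0.3 -0.7  0.5] T [-0.    0.    0.04] op 0.598 gf 0.0 q [0.19 0.35 1.44 0.   1.35 1.41]  to target tool mm [ 0.4 -0.4  0. ]
212 9 [0.585 0.2   0.215] [0.62  0.262 0.218]
218 25 [0.581 0.197 0.218] [0.626 0.263 0.224]
224 33 [0.585 0.193 0.224] [0.624 0.269 0.23 ]
230 32 [0.582 0.191 0.23 ] [0.628 0.264 0.236]
236 32 [0.584 0.194 0.236] [0.624 0.265 0.242]
242 32 [0.585 0.194 0.242] [0.625 0.271 0.248]
248 10 [0.593 0.193 0.248] [0.623 0.262 0.249]
```

View pics/over.png

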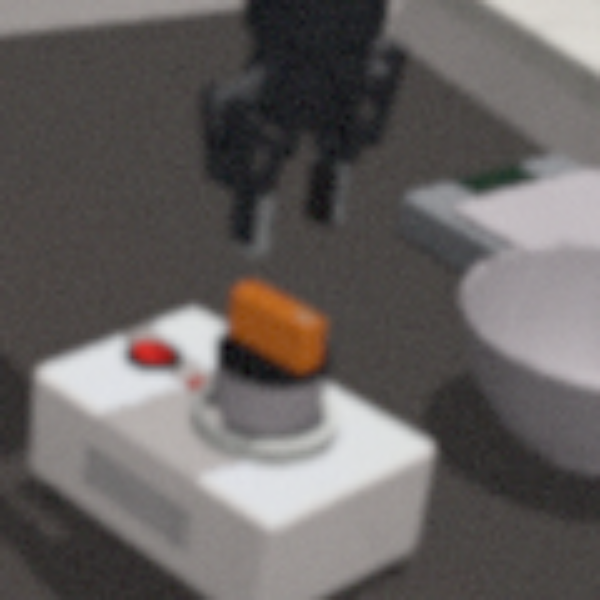

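The open fingers straddle the orange bar at crop (250–330, 210), with the bar at (278,325), and the button is now flat. Descending to grasp.

Emit:
apply_moves:
  moves:
    - {"jaw": 0.6, "offset": [0.4, -0.4, 15], "rot": [0, 0, 0]}
    - {"jaw": 0.6, "offset": [0, 0, 15], "rot": [0, 0, 0]}
    - {"jaw": 0.6, "offset": [0, 0, 15], "rot": [0, 0, 0]}
    - {"jaw": 0.6, "offset": [0, 0, 10], "rot": [0, 0, 0]}
    - {"jaw": 0.6, "offset": [0, 0, 10], "rot": [0, 0, 0]}

```text
time_s: 14.55
eef_pos: [0.6014, 0.2339, 0.1166]
eef_rot: [-0.0, 0.985, 0.17, -0.0]
wrist_force: [0.5, -0.7, 0.2]
opening: 0.6
grasp_force: 0.0
```

Emit:
apply_moves:
  moves:
    - {"jaw": 0.4, "offset": [0, 0, 0], "rot": [0, 0, 0]}
    - {"jaw": 0.35, "offset": [0, 0, 0], "rot": [0, 0, 0]}
    - {"jaw": 0.3, "offset": [0, 0, 0], "rot": [0, 0, 0]}
    - {"jaw": 0.28, "offset": [0, 0, 0], "rot": [0, 0, 0]}
    - {"jaw": 0.28, "offset": [0, 0, 0], "rot": [0, 0, 0]}

```text
time_s: 15.18
eef_pos: [0.6016, 0.234, 0.1178]
eef_rot: [0.0, 0.985, 0.17, 0.0]
wrist_force: [0.2, 0.5, 0.0]
opening: 0.28
grasp_force: 0.0
```

```bash
python3 st.py
```

```text
pos [0.6016 0.234  0.1178] yaw_x 19.61 yaw_y -70.39 tilt [0.0004 0.0001] F [0.2 0.5 0. ] T [-0.04  0.    0.  ] op 0.28 gf 0.0 q [ 0.19  0.41  1.49 -0.    1.24  1.42]  to target tool mm [-0.1 -0.  -0. ]
```

Emit:
apply_moves:
  moves:
    - {"jaw": 0.26, "offset": [0, 0, 0], "rot": [0, 0, 0]}
    - {"jaw": 0.25, "offset": [0, 0, 0], "rot": [0, 0, 0]}
    - {"jaw": 0.24, "offset": [0, 0, 0], "rot": [0, 0, 0]}
    - {"jaw": 0.235, "offset": [0, 0, 0], "rot": [0, 0, 0]}
    - {"jaw": 0.235, "offset": [0, 0, 0], "rot": [0, 0, 0]}

```text
time_s: 15.8
eef_pos: [0.6015, 0.2339, 0.1175]
eef_rot: [0.0, 0.985, 0.17, -0.0]
wrist_force: [0.2, 0.1, 0.3]
opening: 0.239
grasp_force: 0.0
```

```bash
python3 st.py
```

```text
pos [0.6015 0.2339 0.1175] yaw_x 19.61 yaw_y -70.39 tilt [-0. -0.] F [0.2 0.1 0.3] T [-0.    0.04 -0.02] op 0.239 gf 0.0 q [ 0.19  0.41  1.49 -0.    1.24  1.42]  to target tool mm [ 0.1 -0.  -0. ]
```

Emit:
apply_moves:
  moves:
    - {"jaw": 0.21, "offset": [0, 0, 0], "rot": [0, 0, 0]}
    - {"jaw": 0.15, "offset": [0, 0, 0], "rot": [0, 0, 0]}
    - {"jaw": 0, "offset": [0, 0, 0], "rot": [0, 0, 0]}
    - {"jaw": 0, "offset": [0, 0, 0], "rot": [0, 0, 0]}
    - {"jaw": 0, "offset": [0, 0, 0], "rot": [0, 0, 0]}

```text
time_s: 16.42
eef_pos: [0.6014, 0.234, 0.1176]
eef_rot: [-0.0, 0.985, 0.17, 0.0]
wrist_force: [-0.5, -0.6, 3.6]
opening: 0.199
grasp_force: 58.9
```

```bash
python3 st.py
```

```text
pos [0.6014 0.234  0.1176] yaw_x 19.61 yaw_y -70.39 tilt [0.     0.0001] F [-0.5 -0.6  3.6] T [ 0.07  0.21 -0.07] op 0.199 gf 58.9 q [0.19 0.41 1.49 0.   1.24 1.42]  to target tool mm [ 0.   0.1 -0. ]
```

Gripped (59 N, opening 17 mm). Now turning anticlockwise.

Emit:
apply_moves:
  moves:
    - {"jaw": 0, "offset": [0, 0, 0], "rot": [0, 0, -1]}
    - {"jaw": 0, "offset": [0, 0, 0], "rot": [0, 0, -2]}
    - {"jaw": 0, "offset": [0, 0, 0], "rot": [0, 0, -2]}
    - {"jaw": 0, "offset": [0, 0, 0], "rot": [0, 0, -2]}
    - {"jaw": 0, "offset": [0, 0, 0], "rot": [0, 0, -1]}

```text
time_s: 17.05
eef_pos: [0.6017, 0.2339, 0.1177]
eef_rot: [0.0, 0.971, 0.239, 0.0]
wrist_force: [0.9, -0.8, 2.9]
opening: 0.198
grasp_force: 59.1
```

```bash
python3 st.py
```

```text
pos [0.6017 0.2339 0.1177] yaw_x 27.7 yaw_y -62.3 tilt [ 0.0006 -0.0001] F [ 0.9 -0.8  2.9] T [ 0.02 -0.02 -0.1 ] op 0.198 gf 59.1 q [ 0.19  0.41  1.49 -0.    1.24  1.27]  to target tool mm [-0.2 -0.2 -0. ]
```

Low forces, so I'll turn on.

Emit:
apply_moves:
  moves:
    - {"jaw": 0, "offset": [0, 0, 0], "rot": [0, 0, -3]}
    - {"jaw": 0, "offset": [0, 0, 0], "rot": [0, 0, -3]}
    - {"jaw": 0, "offset": [0, 0, 0], "rot": [0, 0, -3]}
    - {"jaw": 0, "offset": [0, 0, 0], "rot": [0, 0, -3]}
    - {"jaw": 0, "offset": [0, 0, 0], "rot": [0, 0, -3]}

```text
time_s: 17.68
eef_pos: [0.6018, 0.2338, 0.1177]
eef_rot: [0.0, 0.931, 0.364, 0.0]
wrist_force: [0.1, 0.1, 2.2]
opening: 0.201
grasp_force: 59.1
```

```bash
python3 st.py
```

```text
pos [0.6018 0.2338 0.1177] yaw_x 42.74 yaw_y -47.26 tilt [ 0.0007 -0.0001] F [0.1 0.1 2.2] T [-0.03 -0.08 -0.09] op 0.201 gf 59.1 q [ 0.19  0.41  1.49 -0.    1.24  1.01]  to target tool mm [-0.1 -0.3 -0. ]
```

Emit:
apply_moves:
  moves:
    - {"jaw": 0, "offset": [0, 0, 0], "rot": [0, 0, -3]}
    - {"jaw": 0, "offset": [0, 0, 0], "rot": [0, 0, -3]}
    - {"jaw": 0, "offset": [0, 0, 0], "rot": [0, 0, -3]}
    - {"jaw": 0, "offset": [0, 0, 0], "rot": [0, 0, -3]}
    - {"jaw": 0, "offset": [0, 0, 0], "rot": [0, 0, -3]}

```text
time_s: 18.3
eef_pos: [0.6018, 0.2338, 0.1177]
eef_rot: [0.0, 0.876, 0.483, 0.0]
wrist_force: [-0.3, 0.0, 3.0]
opening: 0.202
grasp_force: 59.1
```

```bash
python3 st.py
```

```text
pos [0.6018 0.2338 0.1177] yaw_x 57.74 yaw_y -32.26 tilt [ 0.0007 -0.0001] F [-0.3  0.   3. ] T [-0.04 -0.05 -0.11] op 0.202 gf 59.1 q [ 0.19  0.41  1.49 -0.    1.24  0.75]  to target tool mm [-0.  -0.3 -0. ]
```

38° turned. I'll go to 50°, then use small steps.

Emit:
apply_moves:
  moves:
    - {"jaw": 0, "offset": [0, 0, 0], "rot": [0, 0, -3]}
    - {"jaw": 0, "offset": [0, 0, 0], "rot": [0, 0, -3]}
    - {"jaw": 0, "offset": [0, 0, 0], "rot": [0, 0, -3]}
    - {"jaw": 0, "offset": [0, 0, 0], "rot": [0, 0, -3]}
    - {"jaw": 0, "offset": [0, 0, 0], "rot": [0, 0, -1]}

```text
time_s: 18.92
eef_pos: [0.6018, 0.2339, 0.1177]
eef_rot: [0.0, 0.816, 0.578, 0.0]
wrist_force: [-0.7, 0.5, 3.0]
opening: 0.197
grasp_force: 59.2
```

Emit:
apply_moves:
  moves:
    - {"jaw": 0, "offset": [0, 0, 0], "rot": [0, 0, -1]}
    - {"jaw": 0, "offset": [0, 0, 0], "rot": [0, 0, -1]}
    - {"jaw": 0, "offset": [0, 0, 0], "rot": [0, 0, -1]}
    - {"jaw": 0, "offset": [0, 0, 0], "rot": [0, 0, -1]}
    - {"jaw": 0, "offset": [0, 0, 0], "rot": [0, 0, -1]}

```text
time_s: 19.55
eef_pos: [0.6016, 0.234, 0.1177]
eef_rot: [0.0, 0.79, 0.613, 0.0]
wrist_force: [-0.2, -0.1, 5.7]
opening: 0.199
grasp_force: 59.4
```

```bash
python3 st.py
```

```text
pos [0.6016 0.234  0.1177] yaw_x 75.68 yaw_y -14.32 tilt [0.0004 0.0001] F [-0.2 -0.1  5.7] T [-0.15 -0.07 -0.08] op 0.199 gf 59.4 q [ 0.19  0.41  1.49 -0.    1.24  0.44]  to target tool mm [-0.  -0.1 -0. ]
```

Upward force rose to 5.7 N, so the stop may be near. Smaller steps now.

Emit:
apply_moves:
  moves:
    - {"jaw": 0, "offset": [0, 0, 0], "rot": [0, 0, -0.5]}
    - {"jaw": 0, "offset": [0, 0, 0], "rot": [0, 0, -0.5]}
    - {"jaw": 0, "offset": [0, 0, 0], "rot": [0, 0, -0.5]}
    - {"jaw": 0, "offset": [0, 0, 0], "rot": [0, 0, -0.5]}
    - {"jaw": 0, "offset": [0, 0, 0], "rot": [0, 0, 0]}

```text
time_s: 20.18
eef_pos: [0.6016, 0.234, 0.1178]
eef_rot: [0.0, 0.779, 0.627, 0.0]
wrist_force: [0.2, -0.6, 4.4]
opening: 0.194
grasp_force: 59.5
```

```bash
python3 st.py
```

```text
pos [0.6016 0.234  0.1178] yaw_x 77.66 yaw_y -12.34 tilt [0.0004 0.0001] F [ 0.2 -0.6  4.4] T [-0.16 -0.06 -0.06] op 0.194 gf 59.5 q [0.19 0.41 1.49 0.   1.24 0.4 ]  to target tool mm [-0.1 -0.1 -0. ]
```

Emit:
apply_moves:
  moves:
    - {"jaw": 0, "offset": [0, 0, 0], "rot": [0, 0, -0.5]}
    - {"jaw": 0, "offset": [0, 0, 0], "rot": [0, 0, -0.5]}
    - {"jaw": 0, "offset": [0, 0, 0], "rot": [0, 0, -0.5]}
    - {"jaw": 0, "offset": [0, 0, 0], "rot": [0, 0, -0.5]}
    - {"jaw": 0, "offset": [0, 0, 0], "rot": [0, 0, -0.5]}

```text
time_s: 20.8
eef_pos: [0.6016, 0.234, 0.1179]
eef_rot: [0.0, 0.765, 0.644, 0.0]
wrist_force: [0.7, 0.3, 6.0]
opening: 0.203
grasp_force: 59.5
```

```bash
python3 st.py
```

```text
pos [0.6016 0.234  0.1179] yaw_x 80.17 yaw_y -9.83 tilt [0.0005 0.0001] F [0.7 0.3 6. ] T [-0.1  -0.05 -0.05] op 0.203 gf 59.5 q [0.19 0.41 1.49 0.   1.24 0.36]  to target tool mm [-0.1 -0.1 -0. ]
```

Emit:
apply_moves:
  moves:
    - {"jaw": 0, "offset": [0, 0, 0], "rot": [0, 0, -0.5]}
    - {"jaw": 0, "offset": [0, 0, 0], "rot": [0, 0, -0.5]}
    - {"jaw": 0, "offset": [0, 0, 0], "rot": [0, 0, -0.5]}
    - {"jaw": 0, "offset": [0, 0, 0], "rot": [0, 0, -0.5]}
    - {"jaw": 0, "offset": [0, 0, 0], "rot": [0, 0, -0.5]}

```text
time_s: 21.42
eef_pos: [0.6019, 0.2341, 0.1179]
eef_rot: [0.0, 0.751, 0.66, 0.0]
wrist_force: [1.5, -0.6, 4.5]
opening: 0.197
grasp_force: 59.5
```

```bash
python3 st.py
```

```text
pos [0.6019 0.2341 0.1179] yaw_x 82.64 yaw_y -7.36 tilt [0.0009 0.0004] F [ 1.5 -0.6  4.5] T [-0.02 -0.24 -0.25] op 0.197 gf 59.5 q [0.19 0.41 1.49 0.   1.24 0.32]  to target tool mm [-0.2 -0.3 -0. ]
```

Torque −0.25 N m with a sideways push, at 63°. That could be the stop, so I'll take 0.3° steps.

Emit:
apply_moves:
  moves:
    - {"jaw": 0, "offset": [0, 0, 0], "rot": [0, 0, -0.3]}
    - {"jaw": 0, "offset": [0, 0, 0], "rot": [0, 0, 0]}
    - {"jaw": 0, "offset": [0, 0, 0], "rot": [0, 0, -0.3]}
    - {"jaw": 0, "offset": [0, 0, 0], "rot": [0, 0, 0]}
    - {"jaw": 0, "offset": [0, 0, 0], "rot": [0, 0, 0]}

```text
time_s: 22.05
eef_pos: [0.602, 0.2341, 0.1178]
eef_rot: [0.0, 0.748, 0.664, 0.001]
wrist_force: [2.7, 0.9, 4.8]
opening: 0.202
grasp_force: 59.5
```

```bash
python3 st.py
```

```text
pos [0.602  0.2341 0.1178] yaw_x 83.21 yaw_y -6.79 tilt [0.0013 0.0004] F [2.7 0.9 4.8] T [ 0.09 -0.54 -0.22] op 0.202 gf 59.5 q [0.19 0.41 1.49 0.   1.24 0.31]  to target tool mm [-0.2 -0.5 -0. ]
```

It's at the stop, about 63.5°. I'll back off slightly and test a small lift.

Emit:
apply_moves:
  moves:
    - {"jaw": 0, "offset": [0, 0, 0], "rot": [0, 0, 0.5]}
    - {"jaw": 0, "offset": [0, 0, -0.5], "rot": [0, 0, 0]}
    - {"jaw": 0, "offset": [0, 0, -0.5], "rot": [0, 0, 0]}
    - {"jaw": 0, "offset": [0, 0, -0.5], "rot": [0, 0, 0]}
    - {"jaw": 0, "offset": [0, 0, 0], "rot": [0, 0, 0]}

```text
time_s: 22.68
eef_pos: [0.6019, 0.2341, 0.1192]
eef_rot: [0.0, 0.751, 0.661, 0.0]
wrist_force: [4.6, 1.6, 4.6]
opening: 0.198
grasp_force: 59.3
```

```bash
python3 st.py
```

```text
pos [0.6019 0.2341 0.1192] yaw_x 82.72 yaw_y -7.28 tilt [0.001  0.0003] F [4.6 1.6 4.6] T [ 0.24 -0.98 -0.01] op 0.198 gf 59.3 q [0.19 0.41 1.49 0.   1.24 0.31]  to target tool mm [-0.1 -0.4 -0. ]
```

Still free (Fz is upward), so I'll keep lifting gently.

Emit:
apply_moves:
  moves:
    - {"jaw": 0, "offset": [0, 0, -0.7], "rot": [0, 0, 0]}
    - {"jaw": 0, "offset": [0, 0, -0.7], "rot": [0, 0, 0]}
    - {"jaw": 0, "offset": [0, 0, -0.7], "rot": [0, 0, 0]}
    - {"jaw": 0, "offset": [0, 0, -0.7], "rot": [0, 0, 0]}
    - {"jaw": 0, "offset": [0, 0, 0], "rot": [0, 0, 0]}

```text
time_s: 23.3
eef_pos: [0.6018, 0.234, 0.1216]
eef_rot: [0.0, 0.751, 0.661, 0.0]
wrist_force: [4.6, 1.7, 2.5]
opening: 0.197
grasp_force: 59.2
```

```bash
python3 st.py
```

```text
pos [0.6018 0.234  0.1216] yaw_x 82.71 yaw_y -7.29 tilt [0.0007 0.0002] F [4.6 1.7 2.5] T [ 0.3  -1.14 -0.11] op 0.197 gf 59.2 q [0.19 0.41 1.49 0.   1.25 0.31]  to target tool mm [-0.  -0.3 -0. ]
```

Emit:
apply_moves:
  moves:
    - {"jaw": 0, "offset": [0, 0.4, -1], "rot": [0, 0, 0]}
    - {"jaw": 0, "offset": [0, 0, -1], "rot": [0, 0, 0]}
    - {"jaw": 0, "offset": [0, 0, -1], "rot": [0, 0, 0]}
    - {"jaw": 0, "offset": [0, 0, -1], "rot": [0, 0, 0]}
    - {"jaw": 0, "offset": [0, 0, -1], "rot": [0, 0, 0]}

```text
time_s: 23.92
eef_pos: [0.6013, 0.2335, 0.1244]
eef_rot: [-0.0, 0.751, 0.661, -0.001]
wrist_force: [7.8, 0.5, -6.0]
opening: 0.193
grasp_force: 58.6
```

```bash
python3 st.py
```

```text
pos [0.6013 0.2335 0.1244] yaw_x 82.68 yaw_y -7.32 tilt [-0.0018 -0.0006] F [ 7.8  0.5 -6. ] T [ 0.15 -1.83 -0.29] op 0.193 gf 58.6 q [ 0.19  0.41  1.48 -0.    1.25  0.31]  to target tool mm [ 0.5  0.2 -0. ]
```

The push of +7.8 N x with Tz −0.29 fits the stop bearing on the +y lug. I'll ease back 1.2°.

Emit:
apply_moves:
  moves:
    - {"jaw": 0, "offset": [0, 0, 0], "rot": [0, 0, 0.6]}
    - {"jaw": 0, "offset": [0, 0, 0], "rot": [0, 0, 0.6]}
    - {"jaw": 0, "offset": [0, 0, 0], "rot": [0, 0, 0]}
    - {"jaw": 0, "offset": [0, 0, 0], "rot": [0, 0, 0]}
    - {"jaw": 0, "offset": [0, 0, 0], "rot": [0, 0, 0]}

```text
time_s: 24.55
eef_pos: [0.6009, 0.2333, 0.1245]
eef_rot: [-0.001, 0.758, 0.653, -0.001]
wrist_force: [5.8, 0.1, -4.4]
opening: 0.197
grasp_force: 59.0
```

```bash
python3 st.py
```

```text
pos [0.6009 0.2333 0.1245] yaw_x 81.49 yaw_y -8.51 tilt [-0.0028 -0.001 ] F [ 5.8  0.1 -4.4] T [ 0.05 -1.33 -0.19] op 0.197 gf 59.0 q [ 0.19  0.41  1.48 -0.    1.25  0.34]  to target tool mm [ 0.8  0.5 -0. ]
```

The arm sags about 1 mm toward −x under load, so the cup rubs the socket wall. I'll re-centre, then lift.

Emit:
apply_moves:
  moves:
    - {"jaw": 0, "offset": [0.4, 0.5, 0], "rot": [0, 0, 0]}
    - {"jaw": 0, "offset": [0.4, 0.5, 0], "rot": [0, 0, 0]}
    - {"jaw": 0, "offset": [0, 0.3, -0.5], "rot": [0, 0, 0]}
    - {"jaw": 0, "offset": [0, 0, -0.5], "rot": [0, 0, 0]}
    - {"jaw": 0, "offset": [0, 0, 0], "rot": [0, 0, 0]}

```text
time_s: 25.18
eef_pos: [0.6027, 0.2347, 0.1277]
eef_rot: [-0.0, 0.757, 0.653, -0.0]
wrist_force: [-0.5, -0.5, -2.7]
opening: 0.195
grasp_force: 59.3
```

```bash
python3 st.py
```

```text
pos [0.6027 0.2347 0.1277] yaw_x 81.53 yaw_y -8.47 tilt [-0.001   0.0001] F [-0.5 -0.5 -2.7] T [-0.06 -0.01  0.03] op 0.195 gf 59.3 q [0.19 0.41 1.48 0.   1.26 0.34]  to target tool mm [-0.9 -1.1  0. ]
```

Free now, with −2.7 N of cup weight only. Lifting clear.

Emit:
apply_moves:
  moves:
    - {"jaw": 0, "offset": [0, 0, -2], "rot": [0, 0, 0]}
    - {"jaw": 0, "offset": [0, 0, -2], "rot": [0, 0, 0]}
    - {"jaw": 0, "offset": [0, 0, -2], "rot": [0, 0, 0]}
    - {"jaw": 0, "offset": [0, 0, -2], "rot": [0, 0, 0]}
    - {"jaw": 0, "offset": [0, 0, -2], "rot": [0, 0, 0]}

```text
time_s: 25.8
eef_pos: [0.6033, 0.2345, 0.138]
eef_rot: [0.0, 0.757, 0.653, 0.0]
wrist_force: [-0.0, 0.5, -2.9]
opening: 0.199
grasp_force: 59.3
```

Emit:
apply_moves:
  moves:
    - {"jaw": 0, "offset": [0, 0, -4], "rot": [0, 0, 0]}
    - {"jaw": 0, "offset": [0, 0, -8], "rot": [0, 0, 0]}
    - {"jaw": 0, "offset": [0, 0, -12], "rot": [0, 0, 0]}
    - {"jaw": 0, "offset": [0, 0, -15], "rot": [0, 0, 0]}
    - {"jaw": 0, "offset": [0, 0, -12], "rot": [0, 0, 0]}

```text
time_s: 26.42
eef_pos: [0.6038, 0.2346, 0.1906]
eef_rot: [0.0, 0.757, 0.653, 0.001]
wrist_force: [-0.5, 0.5, -2.7]
opening: 0.198
grasp_force: 59.4
```

```bash
python3 st.py; python3 -c "
from st import *
st(.601,-.222)"
```

```text
pos [0.6038 0.2346 0.1906] yaw_x 81.52 yaw_y -8.48 tilt [0.0016 0.0003] F [-0.5  0.5 -2.7] T [ 0.01 -0.08  0.04] op 0.198 gf 59.4 q [ 0.19  0.35  1.42 -0.    1.37  0.34]  to target tool mm [-1.  -2.1 -0. ]
pos [0.6038 0.2346 0.1906] yaw_x 81.52 yaw_y -8.48 tilt [0.0016 0.0003] F [-0.5  0.5 -2.7] T [ 0.01 -0.08  0.04] op 0.198 gf 59.4 q [ 0.19  0.35  1.42 -0.    1.37  0.34]  to target tool mm [-4.52e+02  6.46e+01 -1.00e-01]
```

Emit:
apply_moves:
  moves:
    - {"jaw": 0, "offset": [-20, 3, 0], "rot": [0, 0, 0]}
    - {"jaw": 0, "offset": [-40, 6, 0], "rot": [0, 0, 0]}
    - {"jaw": 0, "offset": [-45, 6, 0], "rot": [0, 0, 0]}
    - {"jaw": 0, "offset": [-45, 6, 0], "rot": [0, 0, 0]}
    - {"jaw": 0, "offset": [-45, 7, 0], "rot": [0, 0, 0]}

```text
time_s: 27.05
eef_pos: [0.6014, 0.0349, 0.1884]
eef_rot: [-0.0, 0.758, 0.653, -0.0]
wrist_force: [0.3, 0.5, -3.0]
opening: 0.195
grasp_force: 59.4
```

Emit:
apply_moves:
  moves:
    - {"jaw": 0, "offset": [-45, 6, 0], "rot": [0, 0, 0]}
    - {"jaw": 0, "offset": [-45, 7, 0], "rot": [0, 0, 0]}
    - {"jaw": 0, "offset": [-45, 6, 0], "rot": [0, 0, 0]}
    - {"jaw": 0, "offset": [-45, 7, 0], "rot": [0, 0, 0]}
    - {"jaw": 0, "offset": [-40, 6, 0], "rot": [0, 0, 0]}

```text
time_s: 27.68
eef_pos: [0.6001, -0.1875, 0.1883]
eef_rot: [-0.0, 0.758, 0.652, -0.0]
wrist_force: [-0.7, -0.3, -2.7]
opening: 0.197
grasp_force: 59.4
```

Emit:
apply_moves:
  moves:
    - {"jaw": 0, "offset": [-25, 4, 0], "rot": [0, 0, 0]}
    - {"jaw": 0, "offset": [-12, 1, 0], "rot": [0, 0, 0]}
    - {"jaw": 0, "offset": [0, 0, 10], "rot": [0, 0, 0]}
    - {"jaw": 0, "offset": [0, 0, 20], "rot": [0, 0, 0]}
    - {"jaw": 0, "offset": [0, 0, 20], "rot": [0, 0, 0]}

```text
time_s: 28.3
eef_pos: [0.6004, -0.2204, 0.1366]
eef_rot: [-0.001, 0.757, 0.653, -0.0]
wrist_force: [1.0, 0.9, -2.7]
opening: 0.201
grasp_force: 59.4
```

Run:
```python
from st import *
st(.601,-.222)
s,d=ctrl.camera("scene")
W=cloud("scene",s,d);hsv=cv2.cvtColor(s,cv2.COLOR_RGB2HSV);H,S=hsv[...,0],hsv[...,1]
m=np.zeros(H.shape,bool);m[130:280,140:250]=1;g=W[m&(S>130)&(H>7)&(H<26)];print("orange",np.median(g,0).round(3),len(g))
cv2.imwrite("pics/board.png",cv2.resize(s[130:290,130:290],(600,600))[:,:,::-1])
```

```text
pos [ 0.6004 -0.2204  0.1366] yaw_x 81.6 yaw_y -8.4 tilt [-0.0013  0.0011] F [ 1.   0.9 -2.7] T [ 0.02  0.03 -0.01] op 0.201 gf 59.4 q [-0.54  0.38  1.49  0.    1.27 -0.39]  to target tool mm [-1.5  0.8 -0. ]
orange [ 0.61  -0.209  0.178] 203
```

View pics/board.png

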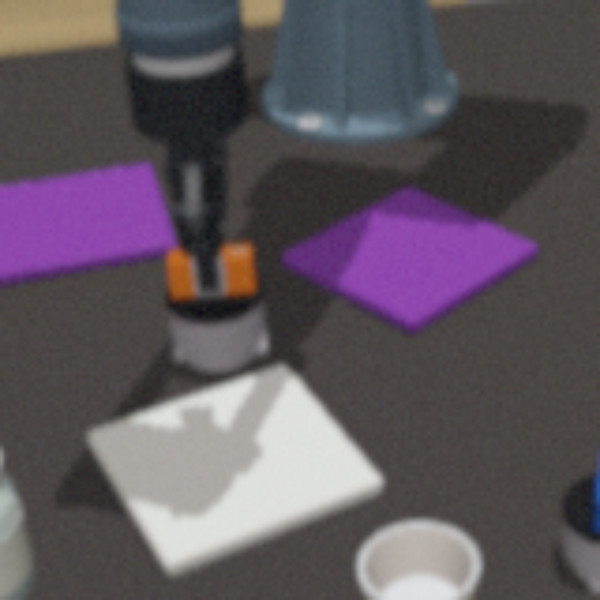

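The cup is upright in the jaws at crop (212,310), above the white board (235,465). Lowering: contact is expected at TCP z of about 0.042.

Emit:
apply_moves:
  moves:
    - {"jaw": 0, "offset": [-1.5, 0.8, 20], "rot": [0, 0, 0]}
    - {"jaw": 0, "offset": [0, 0, 20], "rot": [0, 0, 0]}
    - {"jaw": 0, "offset": [0, 0, 20], "rot": [0, 0, 0]}
    - {"jaw": 0, "offset": [0, 0, 12], "rot": [0, 0, 0]}
    - {"jaw": 0, "offset": [0, 0, 8], "rot": [0, 0, 0]}

```text
time_s: 28.98
eef_pos: [0.6012, -0.2237, 0.0578]
eef_rot: [-0.0, 0.758, 0.653, -0.0]
wrist_force: [0.6, 0.1, -2.4]
opening: 0.197
grasp_force: 59.3
```

Emit:
apply_moves:
  moves:
    - {"jaw": 0, "offset": [0, 0, 3], "rot": [0, 0, 0]}
    - {"jaw": 0, "offset": [0, 0, 2], "rot": [0, 0, 0]}
    - {"jaw": 0, "offset": [0, 0, 2], "rot": [0, 0, 0]}
    - {"jaw": 0, "offset": [0, 0, 1], "rot": [0, 0, 0]}
    - {"jaw": 0, "offset": [0, 0, 1], "rot": [0, 0, 0]}

```text
time_s: 29.6
eef_pos: [0.6016, -0.2238, 0.05]
eef_rot: [0.0, 0.757, 0.653, 0.0]
wrist_force: [-0.8, 0.5, -2.5]
opening: 0.199
grasp_force: 59.3
```

Emit:
apply_moves:
  moves:
    - {"jaw": 0, "offset": [0, 0, 1], "rot": [0, 0, 0]}
    - {"jaw": 0, "offset": [0, 0, 1], "rot": [0, 0, 0]}
    - {"jaw": 0, "offset": [0, 0, 1], "rot": [0, 0, 0]}
    - {"jaw": 0, "offset": [0, 0, 1], "rot": [0, 0, 0]}
    - {"jaw": 0, "offset": [0, 0, 1], "rot": [0, 0, 0]}

```text
time_s: 30.22
eef_pos: [0.6014, -0.2237, 0.0447]
eef_rot: [-0.0, 0.757, 0.653, 0.0]
wrist_force: [0.1, 0.1, -2.3]
opening: 0.195
grasp_force: 59.3
```

Emit:
apply_moves:
  moves:
    - {"jaw": 0, "offset": [0, 0, 0.7], "rot": [0, 0, 0]}
    - {"jaw": 0, "offset": [0, 0, 0.7], "rot": [0, 0, 0]}
    - {"jaw": 0, "offset": [0, 0, 0.7], "rot": [0, 0, 0]}
    - {"jaw": 0, "offset": [0, 0, 0.7], "rot": [0, 0, 0]}
    - {"jaw": 0, "offset": [0, 0, 0], "rot": [0, 0, 0]}

```text
time_s: 30.85
eef_pos: [0.6014, -0.2237, 0.0419]
eef_rot: [-0.0, 0.757, 0.653, -0.0]
wrist_force: [-1.0, 1.1, -2.6]
opening: 0.196
grasp_force: 59.3
```

Emit:
apply_moves:
  moves:
    - {"jaw": 0, "offset": [0, 0, 0.5], "rot": [0, 0, 0]}
    - {"jaw": 0, "offset": [0, 0, 0.5], "rot": [0, 0, 0]}
    - {"jaw": 0, "offset": [0, 0, 0.5], "rot": [0, 0, 0]}
    - {"jaw": 0, "offset": [0, 0, 0.5], "rot": [0, 0, 0]}
    - {"jaw": 0, "offset": [0, 0, 0], "rot": [0, 0, 0]}

```text
time_s: 31.48
eef_pos: [0.6016, -0.2238, 0.0416]
eef_rot: [0.0, 0.757, 0.653, -0.0]
wrist_force: [-4.4, 2.5, 9.5]
opening: 0.202
grasp_force: 61.0
```

In contact with the board at z 0.0416. I'll ease off a little, open gently and withdraw.

Emit:
apply_moves:
  moves:
    - {"jaw": 0, "offset": [0, 0, -0.8], "rot": [0, 0, 0]}
    - {"jaw": 0, "offset": [0, 0, -0.4], "rot": [0, 0, 0]}
    - {"jaw": 0.22, "offset": [0, 0, 0], "rot": [0, 0, 0]}
    - {"jaw": 0.3, "offset": [0, 0, 0], "rot": [0, 0, 0]}
    - {"jaw": 0.5, "offset": [0, 0, 0], "rot": [0, 0, 0]}

```text
time_s: 32.1
eef_pos: [0.6015, -0.2238, 0.041]
eef_rot: [0.0, 0.758, 0.653, 0.0]
wrist_force: [0.6, -0.6, -0.2]
opening: 0.494
grasp_force: 0.0
```

Emit:
apply_moves:
  moves:
    - {"jaw": 0.6, "offset": [0, 0, 0], "rot": [0, 0, 0]}
    - {"jaw": 0.6, "offset": [0, 0, -5], "rot": [0, 0, 0]}
    - {"jaw": 0.6, "offset": [0, 0, -20], "rot": [0, 0, 0]}
    - {"jaw": 0.6, "offset": [0, 0, -40], "rot": [0, 0, 0]}
    - {"jaw": 0.6, "offset": [0, 0, -40], "rot": [0, 0, 0]}

```text
time_s: 32.72
eef_pos: [0.6017, -0.2239, 0.1488]
eef_rot: [0.001, 0.757, 0.653, 0.0]
wrist_force: [0.4, -0.1, 0.6]
opening: 0.599
grasp_force: 0.0
```

Run:
```python
from st import *
st(.601,-.222)
s,d=ctrl.camera("scene")
hsv=cv2.cvtColor(s,cv2.COLOR_RGB2HSV);H,S,V=[hsv[...,i].astype(int) for i in range(3)]
m=np.zeros(H.shape,bool);m[130:280,140:250]=1;o=big(m&(S>130)&(V>80)&(H>7)&(H<26))
a=np.radians(81.6);r=least_squares(lambda q:hullc("scene",box(*q,a,.058,.018,.067,.097))[0]-o[0],(.6,-.22),diff_step=1e-3);print("cup at",r.x,o[1],hullc("scene",box(*r.x,a,.058,.018,.067,.097))[1])
cv2.imwrite("pics/end.png",cv2.resize(s[140:300,100:400],(800,427))[:,:,::-1])
```

```text
pos [ 0.6017 -0.2239  0.1488] yaw_x 81.52 yaw_y -8.48 tilt [ 0.001  -0.0006] F [ 0.4 -0.1  0.6] T [-0.03 -0.04  0.03] op 0.599 gf 0.0 q [-0.54  0.37  1.48 -0.    1.29 -0.39]  to target tool mm [ 1.7 -0.9 -0. ]
cup at [ 0.60286905 -0.22594315] 303 278.839527001488
```

View pics/end.png

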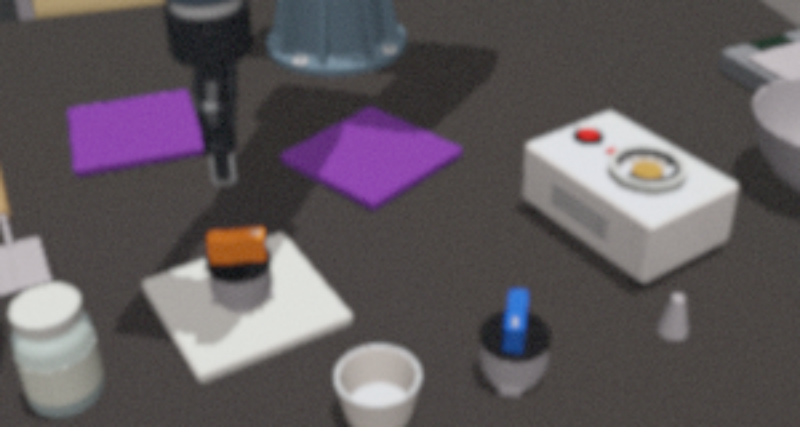

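The cup stands upright on the white board at crop (240,265), the button is down at (588,135), the socket is empty and the gripper is clear. Handing in.

```bash
python3 -c "
from bench import ctrl
print(ctrl.hand_in())"
```

```text
the job is handed in; nothing more can be done
None
```

The job is handed in, with no verdict reported back: the orange-handled cup stands upright and released near the centre of the white board, the button is down, and no bystander in view had visibly moved.

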